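# Hold a spring-loaded beam shutter half open

## Task

Draw the lock pin out of the shutter unit and park it upright in the notch of the pin rest at the unit's end, its collar resting on top, and let go of it. Then slide the sprung shutter by its upright fin to half of its travel, never opening it much beyond half, and hold it still there against the spring: the program finishes while the gripper is still holding the shutter. Leave the roll of tape and the vial where they are.

Things in the scene. Friction and masses are not known exactly. Their poses are not given: they have to be found in the camera images.
- shutter_unit: Fixed flat aluminium unit; origin on the worktop, midway across its width; z up, long side along its y. Base 80 mm (x) by y = -95 to 150, 12 high. Two dark rails (outer faces x = +-36, tops z = 26) guide the shutter along y. A bridge (72 x 24, top z = 34) at y = 13 holds the lock pin; spring barrel (top z = 36) at y = 85 to 147. White rail marks: fin's middle at shut, half (wider mark), open.
- bore (a point): Mouth of the pin's bore: centre of the bridge's top, at (0, 13, 34) mm of the shutter unit, axes as the unit's. Bore 11 mm wide. At the start the pin stands in it, through bridge and shutter, and locks the shutter.
- lock_pin: Loose upright pin, about 50 g: steel shank 9 mm thick and 19 long, collar 20 across and 3 thick (resting on the bridge), above it a black round grip 14 thick and 26 tall. Origin: centre of the collar's underside, z up; shank tip at z = -19, grip z = 3 to 29 mm. It must rise 19 mm to clear the bore.
- notch (a point): Where the parked pin's origin belongs: in the notch, level with the top of the pin rest, 38 mm above the worktop. Axes as the unit's. The notch is a slot 13 mm wide (x) through an 8 mm shelf, open at the top, below and to -y (mouth 18 mm away), closed 6.5 mm to +y.
- pin_rest: Fixed aluminium bracket with the notch, 36 mm along x, 63 along y, 38 high, against the unit's -y end; it sits 0 to 30 mm to -x of the unit's middle line. Origin on the worktop under point notch, 140 mm to -y of the unit's origin; axes as the unit's.
- platform_corner (a point): Fixed: near left corner of the top of the black microscope platform behind the unit, 203 mm above the worktop. From here its front edge runs to world (0.69, -0.07). Taller things stand on it: bring arm and gripper past on the robot's side of this edge.
- grip_fin (a point): Centre of the top of the shutter's upright black fin, moving with the shutter; axes as the unit's. Fin 24 mm along x, 10 mm thick along y, from the shutter plate's top at z = 19 mm up to z = 55 mm above the worktop. Pinch it along y, or push its -y face.
- shutter_plate (a joint): Travel of the shutter in m: 0 shut (start, held by the spring and locked by the pin), grows as it slides to the unit's +y, 0.050 fully open; half is 0.025. The spring pushes it shut: 2.5 N at 0, rising 0.2 N per mm (7.5 N at half, 12.5 N fully open).
- tape_roll: Loose roll of black tape, 53 mm across, 19 mm high, lying near the unit's front edge. Origin under its centre. A bystander.
- vial: Loose standing vial with a white cap, 27 mm thick, 73 mm tall, near the unit's front edge. Origin under its centre. A bystander.

How it is judged:
On the way, in this order (a step that is already met when the one before it is completed fails the run):
1. the pin is drawn clear of the bore while the shutter stays shut (z of lock_pin in the frame of bore above 0.019 m and value of joint shutter_plate below 0.004 m), for 0.1 s.
2. the pin is parked upright in the notch, its collar on the rest, and let go, the shutter still shut (horizontal distance between lock_pin and notch below 0.009 m and z of lock_pin in the frame of notch between -0.003 and 0.003 m and angle between lock_pin's own z axis and vertical below 0.12 rad and contact force between the fingers and lock_pin below 0.1 N and linear speed of lock_pin below 0.02 m/s and value of joint shutter_plate below 0.004 m), for 0.2 s.
At the end, for the whole second after the job is handed in: The shutter is held still by the fingers at half travel, 25 mm within 4 mm, with at least 3 N between fingers and shutter, while the pin hangs upright in the notch (within 9 mm of its place, collar within 3 mm of the rest's top), not touched by the fingers (horizontal distance between lock_pin and notch below 0.009 m and z of lock_pin in the frame of notch between -0.003 and 0.003 m and angle between lock_pin's own z axis and vertical below 0.12 rad and contact force between the fingers and lock_pin below 0.1 N and value of joint shutter_plate between 0.021 and 0.029 m and velocity of joint shutter_plate between -0.005 and 0.005 m/s and contact force between the fingers and shutter_plate above 3 N); the arm keeps its last pose, push and grip.
It fails at once if the shutter is opened beyond 40 mm (value of joint shutter_plate above 0.04 m).
It fails at once if the roll of tape is displaced by more than 20 mm (distance of tape_roll from where it was at the start of the episode above 0.02 m).
It fails at once if the vial is displaced by more than 20 mm or tipped (distance of vial from where it was at the start of the episode above 0.02 m or angle between vial's own z axis and vertical above 0.4 rad).
It also fails if it takes over 51 s, if anything falls off the work surface, if the arm or the gripper's body presses on something with over 40 N, if the wrist force passes 120 N, or if a joint passes its speed limit or range.

## Robot

A 6-joint arm with a two-finger parallel gripper is mounted at the origin on a cart in front of the work surface, level with it; the furniture and walls round the work are solid. World frame = base frame: x ahead of the robot, y to its left, z up, the work surface at z = 0. Lengths are in m, angles in rad, forces in N, time in s.
With the tool pointing down it reaches from about 0.4 to 0.825 m from the base axis. Payload 7 kg.
Tool frame: the origin (TCP) lies midway between the tips of the shut fingers; the grasp point (between the pads) lies 19 mm behind it (grip_point_offset is the distance from the TCP to the grasp point, in m); z points along the fingers, y is the line along which they close (so a half turn about z gives the same grasp; the last joint's range is limited). The gripper opens to 88 mm and grips with 3 to 60 N. Pads are 19 mm wide; open, the fingers measure 130 mm over their backs; the gripper's body (78 mm by 193 mm) begins 47 mm behind the grasp point.
Start: joints at [1.417, 0.359, 0.012, 0, -1.224, -0.288], TCP at [0.289, 0.61, 0.197] pointing down, gripper open.
Joint ranges: [-3.07, 3.07], [-1.43, 2.12], [-1.02, 1.25], [-3.03, 1.67], [-3.05, -0], [-3.03, 3.03]. Speed limits (rad/s): [2.39, 2.39, 3.01, 3.14, 3.14, 3.14].

## Interface

Orientations are given as [roll, pitch, yaw] about the fixed x, y, z axes, in that order (R = Rz(yaw) Ry(pitch) Rx(roll)).
In Python, from station import get_state, grab_frame, camera_params, job_done, grip_point_offset gives the robot as it stands.
- The arm moves only by the shell command python3 -m creep 'ROWS' [FORCE]. ROWS is JSON, a list that holds one entry, the list of rows, each a list of 7 numbers: the finger opening in cm, from 0 to 8.76, then the shift along the tool's x, y, z in cm, then the turn, a rotation vector about the tool's x, y, z in rad. In form: [[[fingers, tx, ty, tz, wx, wy, wz], ...]]. A call has 1 to 20 rows; each row is the pose to reach, as a shift and turn from the pose commanded when the call began, along the tool's axes at that moment; what a row does not reach only later rows make up. A row lasts 1/8 s, in which the tool goes at most 62.5 mm and 10.7 degrees, less where a joint would pass 70% of its speed; a pose out of reach is approached as far as the arm can. A call with a gripper value outside its range is refused whole. The fingers move at their own pace and stop on an object; FORCE is the grip in N (left out, the last holds). Time passes only in rows, so rows that repeat a pose let the fingers close. It gives the time, the measured TCP pose, the force, the opening and the grip force at its end, in the units of the state.
- get_state(): the state, without advancing time (a new reading comes with each control period).
- grab_frame(name): name is "scene" or "side" or "wrist"; returns the picture (384x512x3 uint8, blue, green, red); there is no depth.
- camera_params(name): a dict with "vertical_fov" (degrees; the focal length in pixels is half the picture's height over the tangent of half this angle, whatever the lens; pixels are square), "cx", "cy" (the principal point, pixels), "k1" (the pictures are not rectified: a ray, as slopes to the right and down, at radius r is drawn at 1 + k1 r^2 times it, then the intrinsics apply), "view" (4x4, takes a point from world to camera coordinates). Camera axes: x right, y down, z forward; pixel columns grow to the right and rows downward; lengths in m; the calibration is good to about 2 mm. A picture is of the moment at which its call begins: read the wrist's pose just before it. camera_params takes no time and is no camera call; for the wrist camera it gives the pose at the moment of the call.
- job_done(): hands the job in; it is judged then, once.
The state is a dict: "t": time; "q": joint angles; "qd": joint speeds; "joint_efforts": joint torques, N m; "eef_pos": TCP position; "ee_rot": TCP orientation; "force": force on the tool from outside, world axes, zero at the start; "moment": the same for the moment, N m; "width": finger opening in m; "gripper_force": force on a finger pad.
Only numpy, scipy, OpenCV 4.12 (cv2) and the standard library are available. Lean on these libraries where they do the work, as an engineer would, in place of code of your own. Each camera call takes 0.05 s, during which the arm holds its last target. There are 200 camera calls.

## Working session

There is one attempt and no reset: what is moved stays moved. The work goes in short steps, Python scripts to look and compute and a shell command to move; the robot and the scene stay as the last step left them, time stands still between calls to the robot, and variables do not carry over. Pictures are saved under pics/ and viewed, at most 10 in all, crops included, and the job is handed in when it is done.

```bash
mkdir -p pics; ls
cat > h.py <<'E'
import numpy as np, cv2
from station import get_state, grab_frame, camera_params, grip_point_offset
from scipy.spatial.transform import Rotation as R
def K(p): 
    f=192/np.tan(np.radians(p["vertical_fov"])/2); return np.array([[f,0,p["cx"]],[0,f,p["cy"]],[0,0,1]]),np.array([p["k1"],0,0,0,0.])
def ray(p,uv):
    k,d=K(p); n=cv2.undistortPoints(np.array([[uv]],float),k,d)[0,0]
    V=np.array(p["view"]); return -V[:3,:3].T@V[:3,3], V[:3,:3].T@np.array([n[0],n[1],1])
def onz(p,uv,z):
    c,d=ray(p,uv); return c+d*(z-c[2])/d[2]
def proj(p,X):
    k,d=K(p);V=np.array(p["view"]); return cv2.projectPoints(np.array(X,float).reshape(-1,1,3),cv2.Rodrigues(V[:3,:3])[0],V[:3,3],k,d)[0][:,0]
def tri(a,b):
    (c1,d1),(c2,d2)=ray(*a),ray(*b); A=np.array([d1,-d2]).T; s=np.linalg.lstsq(A,c2-c1,rcond=None)[0]
    x,y=c1+d1*s[0],c2+d2*s[1]; return (x+y)/2,np.linalg.norm(x-y)
def tool(goal_xyz,yaw):
    "shift (cm) and turn of tool from measured pose to goal; tool down, yaw=direction of tool y line in world"
    s=get_state(); Rt=R.from_euler("xyz",s["ee_rot"]); g=goal_xyz-np.array(s["eef_pos"])
    y=np.array([np.cos(yaw),np.sin(yaw),0]); z=np.array([0,0,-1]); best=None
    for sg in (1,-1):
        G=R.from_matrix(np.array([np.cross(sg*y,z),sg*y,z]).T); w=(Rt.inv()*G).as_rotvec()
        if best is None or np.linalg.norm(w)<np.linalg.norm(best): best=w
    return np.round(Rt.inv().apply(g)*100,2),np.round(best,3)
E
python3 - <<'E'
from h import *
s=get_state(); print(s)
for n in("scene","side","wrist"):
    p=camera_params(n); V=np.array(p["view"]); print(n,p["vertical_fov"],p["k1"],-V[:3,:3].T@V[:3,3],V[2,:3])
    cv2.imwrite(f"pics/{n}0.png",grab_frame(n))
a=[cv2.imread(f"pics/{n}0.png") for n in("scene","side")]
cv2.imwrite("pics/wrist0b.png",a[0])
E
```

```text
pics
{'t': 0.0, 'q': array([ 1.41709359e+00,  3.59415066e-01,  1.10461089e-02, -3.87634388e-04,
       -1.22411158e+00, -2.88097482e-01]), 'qd': array([-0.00201029, -0.00114969, -0.001802  ,  0.00070499, -0.00050556,
        0.00014477]), 'joint_efforts': array([ 1.12585494e-03, -5.82714951e+01,  2.93047857e+01,  6.99664369e+00,
        6.93904716e-03, -1.66024356e-04]), 'eef_pos': array([0.28839157, 0.60967484, 0.19649221]), 'ee_rot': array([ 3.13987431e+00, -1.29206010e-04, -4.41932127e-01]), 'force': array([ 0.15906916,  0.71152229, -0.40320061]), 'moment': array([-0.02564543,  0.03392017, -0.00996911]), 'gripper_force': 0.0, 'width': 0.08734308026654865}
scene 47.05555510209753 0.007355471370036841 [-0.24811727  0.55204069  0.5240463 ] [ 0.79912092 -0.44350983 -0.40583837]
side 49.75723961290454 0.051882495498963524 [ 0.38221298 -0.50284143  0.65658967] [ 0.15045159  0.76964321 -0.62049468]
wrist 65.91515984304301 -0.06748531031349125 [0.36278125 0.57491853 0.3836439 ] [-0.2729822   0.12740133 -0.95354581]
```

View pics/scene0.png

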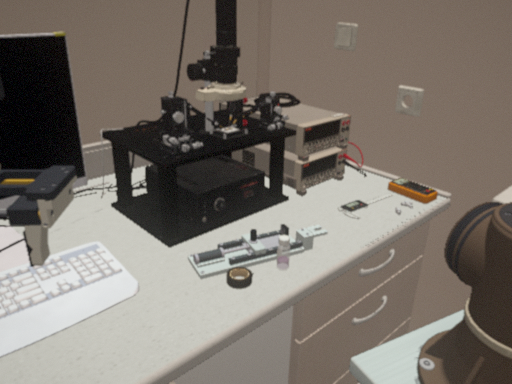

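View pics/side0.png

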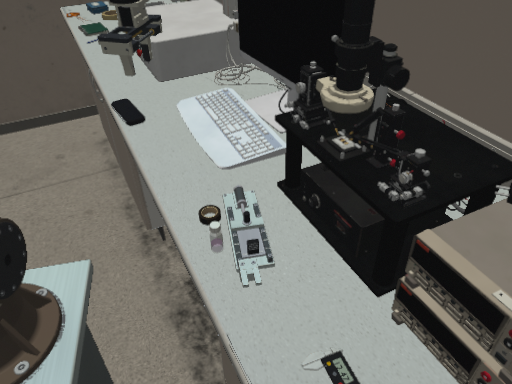

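The scene view shows the unit from (190,262) to (325,232), with the tape at (239,277) and the vial at (283,252). The side view shows it from (240,190) to (250,280), pin rest towards the robot's right. I'll enlarge both.

Run:
```python
from h import *
a=cv2.imread("pics/scene0.png")[215:290,180:340]; b=cv2.imread("pics/side0.png")[180:290,185:285]
a=cv2.resize(a,None,fx=5,fy=4.0*5/4,interpolation=cv2.INTER_CUBIC)
cv2.imwrite("pics/c1.png",a); cv2.imwrite("pics/c2.png",cv2.resize(b,None,fx=5,fy=5,interpolation=cv2.INTER_CUBIC))
```

```text
(no output)
```

View pics/c1.png

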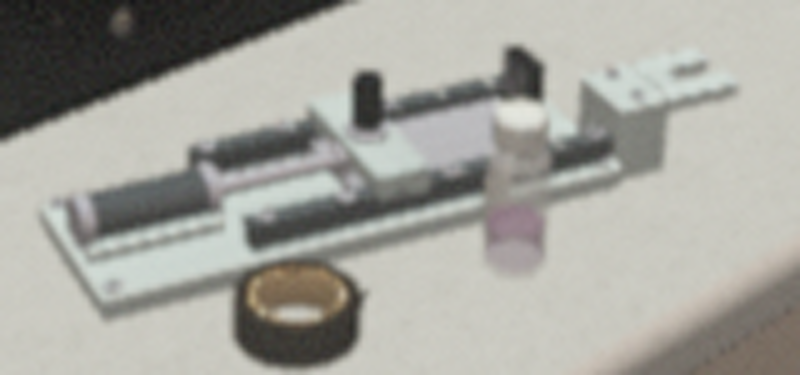

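View pics/c2.png

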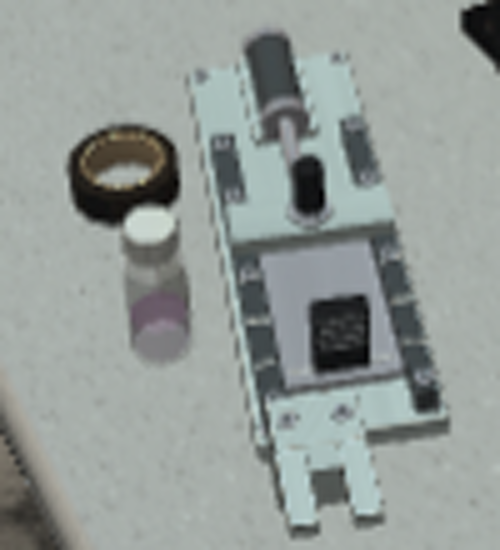

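Side crop: pin top (309,163), fin (341,335), notch (328,485). Scene crop: pin top (369,75), fin top (519,52), notch (690,68).

Run:
```python
from h import *
ps,pd=camera_params("scene"),camera_params("side")
S=lambda u,v:(180+(u-2)/5,215+(v-2)/5); D=lambda u,v:(185+(u-2)/5,180+(v-2)/5)
print("pin top",tri((ps,S(369,76)),(pd,D(308,162))))
print("pin top63",onz(ps,S(369,76),.063),onz(pd,D(308,162),.063))
print("vial cap",tri((ps,S(520,110)),(pd,D(150,224))))
print("tape",tri((ps,S(303,285)),(pd,D(126,156))))
c={}
for n,uv in dict(pyN=(190,76),pyF=(355,55),myF=(448,420)).items(): c[n]=onz(pd,D(*uv),.012); print(n,c[n])
for n,uv in dict(pyF=(42,210),pyN=(107,308),myN=(620,175)).items(): print("sc",n,onz(ps,S(*uv),.012))
for n,uv in dict(slotcl_n=(308,476),slotcl_f=(344,470),tipn=(302,525),tipf=(372,512)).items(): print(n,onz(pd,D(*uv),.038))
print("fin",onz(pd,D(341,302),.055),onz(ps,S(522,55),.055))
```

```text
pin top (array([0.48511149, 0.15748029, 0.0634494 ]), np.float64(7.71625618430032e-05))
pin top63 [0.48576417 0.15709816 0.063     ] [0.48521818 0.15802495 0.063     ]
vial cap (array([0.41413579, 0.12414567, 0.07401493]), np.float64(0.002460056561760719))
tape (array([0.41061937, 0.22540668, 0.02281199]), np.float64(0.0006779618624254538))
pyN [0.4490613  0.29047635 0.012     ]
pyF [0.53164312 0.28829983 0.012     ]
myF [0.52067718 0.04700594 0.012     ]
sc pyF [0.52352967 0.29337139 0.012     ]
sc pyN [0.44441717 0.29500097 0.012     ]
sc myN [0.43869224 0.05506133 0.012     ]
slotcl_n [0.45659656 0.00949701 0.038     ]
slotcl_f [0.47053634 0.00933608 0.038     ]
tipn [ 0.45017853 -0.01273399  0.038     ]
tipf [ 0.47680795 -0.01254175  0.038     ]
fin [0.48399395 0.08037013 0.055     ] [0.48586804 0.07958189 0.055     ]
```

Run:
```python
from h import *
ps,pd=camera_params("scene"),camera_params("side")
im=cv2.imread("pics/scene0.png")
print("edge scene",proj(ps,[[.69,-.07,.203]]),"side",proj(pd,[[.69,-.07,.203]]))
for uv in((180,152),(108,131),(296,130)): print(uv,onz(ps,uv,.203))
for uv in((277,116),(395,202),(508,160)): print(uv,onz(pd,uv,.203))
print(tool(np.array([.46,.09,.18]),np.pi/2-.03))
V=np.array(camera_params("wrist")["view"]);s=get_state();Rt=R.from_euler("xyz",s["ee_rot"])
print("cam in tool",Rt.inv().apply(-V[:3,:3].T@V[:3,3]-s["eef_pos"]),Rt.inv().apply(V[2,:3]))
```

```text
edge scene [[295.0346528  130.44814215]] side [[396.38564332 220.1209815 ]]
(180, 152) [0.64713878 0.25897059 0.203     ]
(108, 131) [0.87360241 0.36899221 0.203     ]
(296, 130) [ 0.69256045 -0.07464563  0.203     ]
(277, 116) [0.58864533 0.30664663 0.203     ]
(395, 202) [ 0.70818294 -0.0285862   0.203     ]
(508, 160) [0.96334642 0.03700138 0.203     ]
(array([37.74, 39.65,  1.73]), array([ 0.001,  0.   , -0.412]))
cam in tool [ 8.21411364e-02 -3.42311432e-05 -1.87010639e-01] [-3.01361259e-01  1.83304770e-04  9.53510020e-01]
```

```bash
python3 -m creep '[[[8.7,1.3,1.4,0,0,0,-0.015],[8.7,4,4,0.1,0,0,-0.04],[8.7,7,7,0.3,0,0,-0.08],[8.7,10,10.5,0.5,0,0,-0.12],[8.7,13,14,0.6,0,0,-0.16],[8.7,16,17.5,0.8,0,0,-0.2],[8.7,19,21,1,0,0,-0.24],[8.7,22,24,1.2,0,0,-0.28],[8.7,25,27,1.3,0,0,-0.31],[8.7,28,30,1.4,0,0,-0.34],[8.7,31,33,1.5,0,0,-0.37],[8.7,34,36,1.6,0,0,-0.39],[8.7,36.5,38.5,1.7,0,0,-0.405],[8.7,37.7,39.6,1.7,0,0,-0.412],[8.7,37.7,39.6,1.7,0,0,-0.412],[8.7,37.7,39.6,1.7,0,0,-0.412]]]'
python3 - <<'E'
from h import *
s=get_state(); print(s["t"],s["eef_pos"],s["ee_rot"],s["q"])
p=camera_params("wrist"); im=grab_frame("wrist"); cv2.imwrite("pics/w1raw.png",im); np.save("w1view.npy",np.array(p["view"]))
print(proj(p,[[.485,.157,.063],[.4635,.004,.038],[.484,.08,.055],[.414,.124,.074]]))
cv2.imwrite("pics/w1.png",cv2.resize(im,(800,600),interpolation=cv2.INTER_CUBIC))
E
```

```text
t: 2.15
eef_pos: [0.4597, 0.0909, 0.1805]
ee_rot: [-3.141, -0.0, -0.03]
force: [0.2, 0.0, 0.3]
width: 0.0873
gripper_force: 0.0
2.15 [0.45972131 0.09085228 0.18049276] [-3.14139924e+00 -8.23669456e-05 -3.01431715e-02] [ 6.16690182e-01  2.57884518e-02 -4.50483016e-01 -1.17824731e-04
 -1.09434257e+00  9.24017010e-01]
[[187.62586747 163.19379299]
 [327.46784585 173.63939699]
 [261.13488566 160.43579272]
 [222.17904579 229.22471926]]
```

View pics/w1.png

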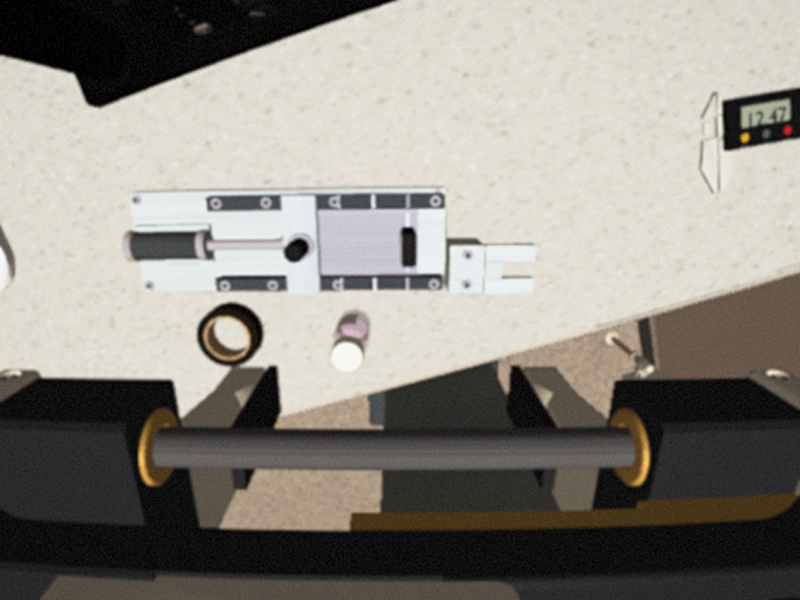

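The wrist view shows, in 800-wide pixels, the pin at (297,247), the fin at (408,246), the slot from (502,270) to (535,270), the vial cap at (347,355) and the tape at (230,334). I'll zoom in for edges and angle.

Run:
```python
from h import *
im=cv2.imread("pics/w1raw.png")[115:195,165:365]; cv2.imwrite("pics/w1c.png",cv2.resize(im,None,fx=4,fy=4,interpolation=cv2.INTER_CUBIC))
p=camera_params("wrist"); p["view"]=np.load("w1view.npy")
for uv in((133,192),(445,188),(155,291),(445,293)): print(uv,onz(p,(uv[0]/1.5625,uv[1]/1.5625),.012))
```

```text
(133, 192) [0.52887542 0.28813797 0.012     ]
(445, 188) [0.52272516 0.05018288 0.012     ]
(155, 291) [0.4500503  0.28454652 0.012     ]
(445, 293) [0.4410778  0.05007063 0.012     ]
```

View pics/w1c.png

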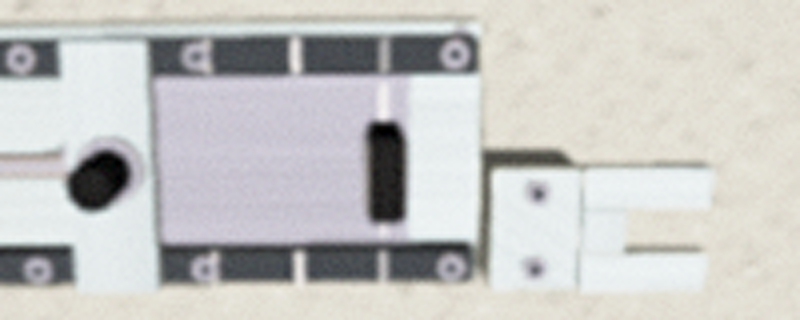

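Run:
```python
from h import *
p=camera_params("wrist"); p["view"]=np.load("w1view.npy"); pd=camera_params("side"); ps=camera_params("scene")
C=lambda u,v:(165+(u-1.5)/4,115+(v-1.5)/4); D=lambda u,v:(185+(u-2)/5,180+(v-2)/5); S=lambda u,v:(180+(u-2)/5,215+(v-2)/5)
print("notch",onz(p,C(651,231),.038))
print("closed end f/n",onz(p,C(628,208),.038),onz(p,C(628,254),.038))
print("pin top",onz(p,C(94,187),.063),tri((p,C(94,187)),(pd,D(308,162))),tri((p,C(94,187)),(ps,S(369,76))))
print("slot tri",tri((p,C(628,208)),(pd,D(344,470))),tri((p,C(628,254)),(pd,D(308,476))))
print("fin top",onz(p,C(386,175),.055))
print("half marks",onz(p,C(297,54),.026),onz(p,C(300,267),.026),"shut",onz(p,C(384,54),.026),onz(p,C(383,267),.026))
print("vial",onz(p,(347/1.5625,355/1.5625),.074))
```

```text
notch [0.46498383 0.00417261 0.038     ]
closed end f/n [0.47184698 0.01104331 0.038     ] [0.45840445 0.01052562 0.038     ]
pin top [0.48690049 0.15629944 0.063     ] (array([0.48601584, 0.15658564, 0.0636902 ]), np.float64(0.002135019693498761)) (array([0.48680211, 0.15648871, 0.06232891]), np.float64(9.01477884917105e-05))
slot tri (array([0.47112005, 0.01071197, 0.03616216]), np.float64(0.0006963010465248445)) (array([0.45738492, 0.01038104, 0.03655969]), np.float64(0.0013481770444549886))
fin top [0.48621675 0.07996374 0.055     ]
half marks [0.51635401 0.10359666 0.026     ] [0.45424463 0.10533814 0.026     ] shut [0.51560769 0.07902365 0.026     ] [0.45350076 0.08066604 0.026     ]
vial [0.41636708 0.12396096 0.074     ]
```

Pin ≈ (0.486, 0.157), notch ≈ (0.4645, 0.0045), unit yaw ≈ -0.028. Moving over the pin and down.

```bash
python3 -m creep '[[[6,1,-2,1,0,0,0],[6,2,-5,4,0,0,0],[6,2.45,-6.67,7.5,0,0,0],[6,2.45,-6.67,10,0,0,0],[6,2.45,-6.67,12,0,0,0],[6,2.45,-6.67,13.2,0,0,0],[6,2.45,-6.67,13.9,0,0,0],[6,2.45,-6.67,13.9,0,0,0],[6,2.45,-6.67,13.9,0,0,0]]]' 20
python3 - <<'E'
from h import *
s=get_state(); print(s["t"],s["eef_pos"],s["ee_rot"])
p=camera_params("wrist"); im=grab_frame("wrist"); cv2.imwrite("pics/w2raw.png",im)
cv2.imwrite("pics/w2.png",cv2.resize(im,(800,600),interpolation=cv2.INTER_CUBIC))
print(proj(p,[[.4862,.1568,.063],[.4862,.1568,.037],s["eef_pos"]])*1.5625)
E
```

```text
t: 3.32
eef_pos: [0.487, 0.1573, 0.0421]
ee_rot: [-3.141, -0.001, -0.03]
force: [0.3, 0.1, 0.3]
width: 0.0596
gripper_force: 0.0
3.325 [0.48702037 0.15726013 0.04210763] [-3.14088886e+00 -9.51942467e-04 -2.97350738e-02]
[[394.25071647 381.35821578]
 [394.17954526 355.3744038 ]
 [393.09078129 358.2971712 ]]
```

View pics/w2.png

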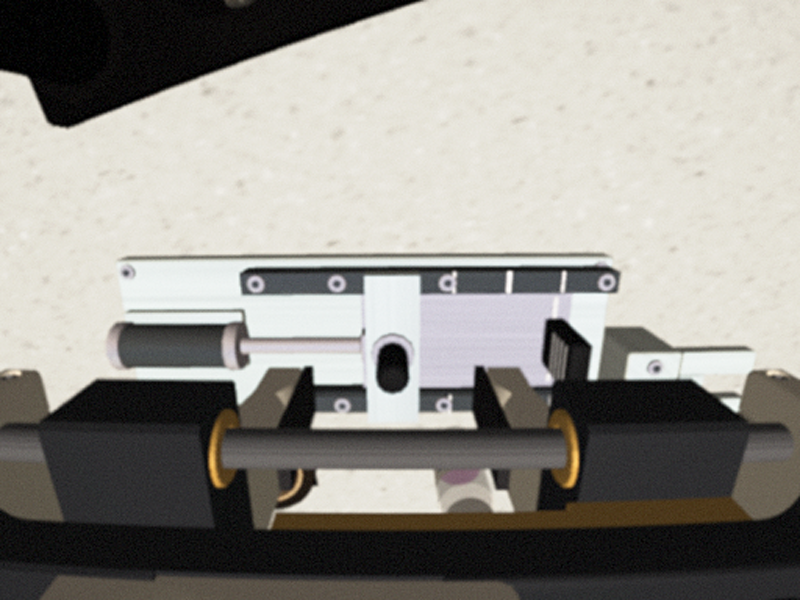

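Wrist view: the pin (393,365) is centred between the open fingers. Gripping and lifting.

```bash
python3 -m creep '[[[0,0,0,0.1,0,0,0],[0,0,0,0.1,0,0,0],[0,0,0,0.1,0,0,0],[0,0,0,0.1,0,0,0],[0,0,0,0.1,0,0,0],[0,0,0,0.1,0,0,0],[0,0,0,-0.4,0,0,0],[0,0,0,-1.2,0,0,0],[0,0,0,-2.2,0,0,0],[0,0,0,-3.2,0,0,0],[0,0,0,-4.2,0,0,0],[0,0,0,-5.2,0,0,0],[0,0,0,-6,0,0,0],[0,0,0,-6,0,0,0]]]' 20
python3 - <<'E'
from h import *
for n in("scene","side"): cv2.imwrite(f"pics/{n}1.png",grab_frame(n))
p=camera_params("wrist"); np.save("w3view.npy",np.array(p["view"])); im=grab_frame("wrist"); cv2.imwrite("pics/w3raw.png",im)
a=cv2.resize(cv2.imread("pics/scene1.png")[195:285,185:335],(500,300),interpolation=cv2.INTER_CUBIC)
c=cv2.resize(cv2.imread("pics/side1.png")[175:295,205:280],(300,480),interpolation=cv2.INTER_CUBIC)
b=cv2.resize(im[190:290,176:326],(500,300),interpolation=cv2.INTER_CUBIC)
o=np.zeros((600,800,3),np.uint8); o[:300,:500]=a;o[300:,:500]=b;o[:480,500:]=c; cv2.imwrite("pics/m3.png",o)
s=get_state(); print(s["t"],tool(np.array([.4649,.003,s["eef_pos"][2]]),np.pi/2-.028),s["eef_pos"])
E
```

```text
t: 5.12
eef_pos: [0.487, 0.1572, 0.1022]
ee_rot: [-3.141, -0.001, -0.03]
force: [-0.9, 0.7, -0.4]
width: 0.0003
gripper_force: 0.0
5.275 (array([-1.680e+00,  1.544e+01,  1.000e-02]), array([ 0.   ,  0.001, -0.002])) [0.48632589 0.15679884 0.10113984]
```

View pics/m3.png

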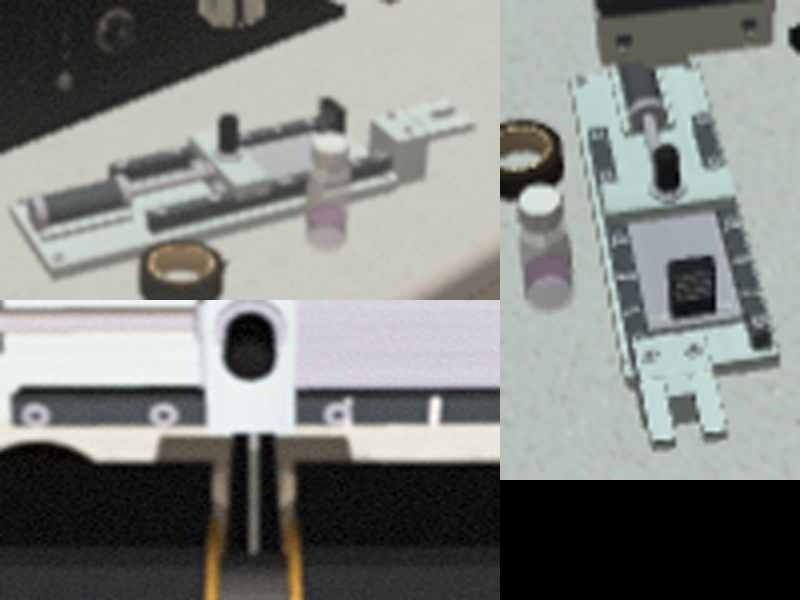

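The pin is still in its bore at composite (228,130) and the shut fingers hang above it, so the grasp missed. I'll check the tool against the cameras.

Run:
```python
from h import *
s=get_state(); e=np.array(s["eef_pos"]); ps,pd=camera_params("scene"),camera_params("side"); p=camera_params("wrist")
print("scene",proj(ps,[e]),"side",proj(pd,[e]),"wrist",proj(p,[e])); print(grip_point_offset() if callable(grip_point_offset) else grip_point_offset)
a=cv2.resize(cv2.imread("pics/scene1.png")[150:250,200:300],(400,400),interpolation=cv2.INTER_CUBIC)
c=cv2.resize(cv2.imread("pics/side1.png")[140:240,200:300],(400,400),interpolation=cv2.INTER_CUBIC)
cv2.imwrite("pics/m4.png",np.hstack([a,c]))
im=cv2.imread("pics/w3raw.png"); g=cv2.cvtColor(im,cv2.COLOR_BGR2HSV)
r=im[180:230,235:268]; m=(cv2.cvtColor(r,cv2.COLOR_BGR2GRAY)<60).astype(np.uint8)
n,l,st,ce=cv2.connectedComponentsWithStats(m); print(st,ce+np.array([235,180]))
print(proj(p,[[.4862,.1568,.063],[.4862,.1568,.037]]))
```

```text
scene [[253.75954473 213.83594122]] side [[246.20565661 198.6825254 ]] wrist [[251.53965212 229.28498334]]
0.0188
[[   0    0   33   50 1388]
 [   9   15   14   21  252]
 [   0   40    2    3    5]
 [  31   40    2    3    5]] [[251.08861671 204.28314121]
 [250.51190476 205.03968254]
 [235.4        220.8       ]
 [266.6        221.2       ]]
[[251.55530326 210.35395617]
 [251.5615286  200.33600115]]
```

View pics/m4.png

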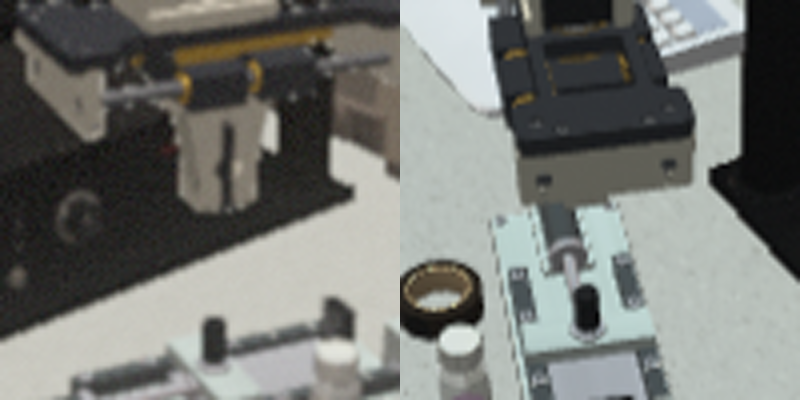

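In the scene view the fingertips appear at raw (255.5,202), about 12 px above the predicted TCP (253.8,213.8). I'll triangulate them.

Run:
```python
from h import *
s=get_state(); e=np.array(s["eef_pos"]); ps=camera_params("scene"); p=camera_params("wrist")
for v in (233,235,237): print(tri((ps,(255.3,202.5)),(p,(252,v))))
print(e, s["q"])
for dz in(.0,.01,.02,.03): print(dz,proj(ps,[e+[0,0,dz]]),proj(p,[e+[0,0,dz]]))
a=cv2.imread("pics/w3raw.png")[180:300,170:340]; cv2.imwrite("pics/w3c.png",cv2.resize(a,None,fx=4.5,fy=4.5,interpolation=cv2.INTER_CUBIC))
```

```text
(array([0.49248824, 0.15366094, 0.12389378]), np.float64(0.005837369523132521))
(array([0.49151133, 0.15391474, 0.12440242]), np.float64(0.00534615429188962))
(array([0.49053668, 0.1541681 , 0.12491138]), np.float64(0.0048558669639572494))
[0.48632589 0.15679884 0.10113984] [ 6.96563282e-01  1.77775102e-01 -4.77786564e-01 -1.64919022e-04
 -9.15797600e-01  8.44430743e-01]
0.0 [[253.75954473 213.83594122]] [[251.53965212 229.28498334]]
0.01 [[253.85522982 209.60104572]] [[251.53565037 235.46319435]]
0.02 [[253.95174499 205.3290941 ]] [[251.53124724 242.27379929]]
0.03 [[254.04910149 201.01957993]] [[251.52638036 249.81737837]]
```

View pics/w3c.png

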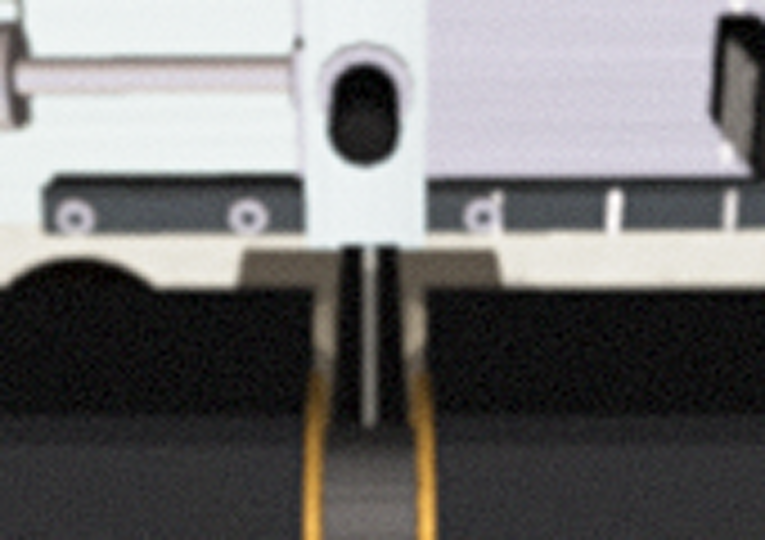

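The fingertips really sit about 22 mm higher than the reported TCP, so the fingers closed just above the pin. I'll regrasp 2 cm lower, watching the force.

```bash
python3 -m creep '[[[5,0,0,0,0,0,0],[5,0,0,1,0,0,0],[5,0,0,2,0,0,0],[5,0,0,3,0,0,0],[5,0,0,4,0,0,0],[5,0,0,5,0,0,0],[5,0,0,6,0,0,0],[5,0,0,6.6,0,0,0],[5,0,0,7.1,0,0,0],[5,0,0,7.5,0,0,0],[5,0,0,7.8,0,0,0],[5,0,0,7.8,0,0,0]]]' 20
python3 -m creep '[[[0,0,0,0,0,0,0],[0,0,0,0,0,0,0],[0,0,0,0,0,0,0],[0,0,0,0,0,0,0],[0,0,0,0,0,0,0],[0,0,0,0,0,0,0]]]' 20
```

```text
t: 6.78
eef_pos: [0.4865, 0.1569, 0.0234]
ee_rot: [3.141, 0.0, -0.03]
force: [0.5, -0.9, 0.3]
width: 0.0502
gripper_force: 0.0
t: 7.52
eef_pos: [0.4866, 0.157, 0.0235]
ee_rot: [-3.142, -0.0, -0.03]
force: [0.0, 0.9, 0.9]
width: 0.0127
gripper_force: 20.0
```

Gripped at 12.7 mm opening. Lifting, then checking.

```bash
python3 -m creep '[[[0,0,0,-0.5,0,0,0],[0,0,0,-1.2,0,0,0],[0,0,0,-2,0,0,0],[0,0,0,-3,0,0,0],[0,0,0,-4,0,0,0],[0,0,0,-5,0,0,0],[0,0,0,-6,0,0,0],[0,0,0,-6.5,0,0,0],[0,0,0,-6.5,0,0,0]]]' 20
python3 - <<'E'
from h import *
for n in("scene","side"): cv2.imwrite(f"pics/{n}2.png",grab_frame(n))
p=camera_params("wrist"); np.save("w4view.npy",np.array(p["view"])); im=grab_frame("wrist"); cv2.imwrite("pics/w4raw.png",im)
a=cv2.resize(cv2.imread("pics/scene2.png")[170:245,200:300],(400,300),interpolation=cv2.INTER_CUBIC)
c=cv2.resize(cv2.imread("pics/side2.png")[150:250,200:300],(400,400),interpolation=cv2.INTER_CUBIC)
b=cv2.resize(im[170:260,192:312],(400,300),interpolation=cv2.INTER_CUBIC)
o=np.zeros((600,800,3),np.uint8); o[:300,:400]=a;o[300:,:400]=b;o[:400,400:]=c; cv2.imwrite("pics/m5.png",o)
s=get_state(); print(s["t"],s["eef_pos"],s["width"],tool(np.array([.4649,.002,s["eef_pos"][2]]),np.pi/2-.028))
E
```

```text
t: 8.65
eef_pos: [0.4867, 0.1571, 0.0888]
ee_rot: [-3.141, -0.001, -0.03]
force: [-0.8, 0.5, -0.2]
width: 0.0128
gripper_force: 20.0
8.8 [0.48630854 0.1567711  0.08809158] 0.012729535434067931 (array([-1.680e+00,  1.553e+01,  1.000e-02]), array([ 0.   ,  0.001, -0.002]))
```

View pics/m5.png

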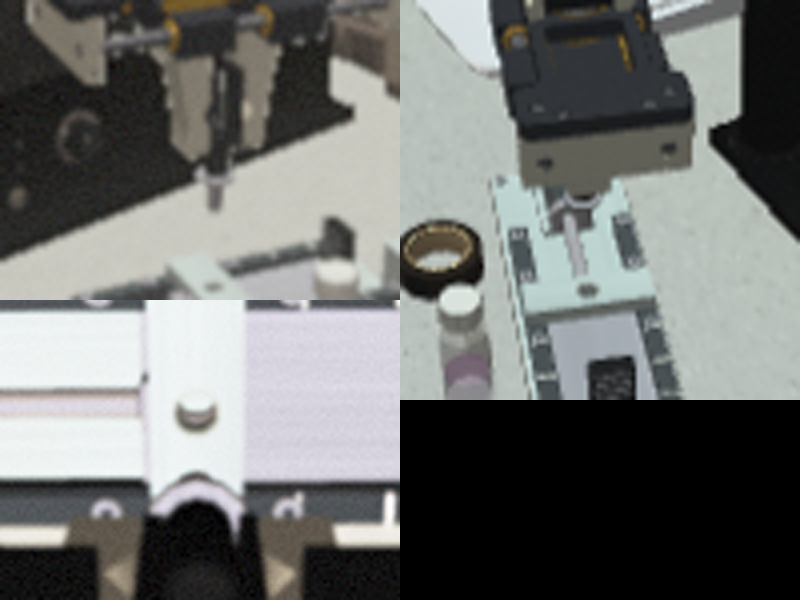

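The pin hangs upright in the fingers, and the empty bore shows at composite (195,408) and (588,290). That was picture 11, one over the limit of 10, so from here I work from numbers only. I'll check the bore-to-notch displacement from the same camera before moving.

Run:
```python
from h import *
pd=camera_params("side");ps=camera_params("scene");p=camera_params("wrist"); p["view"]=np.load("w4view.npy")
D=lambda u,v:(185+(u-2)/5,180+(v-2)/5)
b=onz(pd,(247,222.3),.034); n=(onz(pd,D(308,476),.038)+onz(pd,D(344,470),.038))/2
m=onz(pd,D(320,518),.038)
print("side bore",b,"notch",n-[.0002,.0065,0],"rel",n-b-[.0002,.0065,0])
print("wrist bore",onz(p,(250.8,203),.034))
# slot columns in the wrist picture w1, row profile across slot, several columns (mean)
g=cv2.cvtColor(cv2.imread("pics/w1raw.png"),cv2.COLOR_BGR2GRAY)
print("w1 across slot rows 155..190",g[155:190,325:339].mean(1).astype(int))
g=cv2.cvtColor(cv2.imread("pics/side0.png"),cv2.COLOR_BGR2GRAY)
for r in(273,274,275,276,277,278): print(r,g[r,240:264])
```

```text
side bore [0.48571789 0.15651867 0.034     ] notch [0.46336645 0.00291654 0.038     ] rel [-0.02235144 -0.15360212  0.004     ]
wrist bore [0.48711383 0.15746507 0.034     ]
w1 across slot rows 155..190 [188 171 221 237 238 239 240 239 238 237 237 235 229 222 221 223 223 223
 224 225 216 182 160 209 236 238 239 240 239 238 236 234 231 226 223]
273 [124 185 190 191 191 189 176 176 175 175 155 133 130 120 183 189 191 192
 189 177 173 172 173 166]
274 [ 89 188 190 192 193 189 167 115  88  85  85  85  85  58 184 190 191 193
 189 196 173 171 173 170]
275 [ 73 187 190 191 193 190 193  99  85  85  85  85  85  83 182 188 191 192
 191 197 168 169 172 170]
276 [ 86 190 189 191 193 191 195  93  85  85  85  84  85  82 166 187 190 193
 192 188 136 167 171 171]
277 [ 91 161 187 190 193 192 188 121  88  84  83  83  85  85 127 183 190 192
 193 189 176 173 171 172]
278 [ 95 124 185 189 192 193 188 143  91  85  83  82  84  84  93 181 189 191
 194 189 195 175 172 172]
```

```bash
python3 -m creep '[[[0,-0.1,1,0,0,0,0],[0,-0.3,3,0,0,0,0],[0,-0.6,5.5,0,0,0,0],[0,-0.9,8,0,0,0,0],[0,-1.2,10.5,0,0,0,0],[0,-1.45,13,0,0,0,0],[0,-1.65,14.6,0,0,0,0],[0,-1.74,15.4,0,0,0,0],[0,-1.74,15.4,1,0,0,0],[0,-1.74,15.4,2,0,0,0],[0,-1.74,15.4,3,0,0,0],[0,-1.74,15.4,3.6,0,0,0],[0,-1.74,15.4,3.6,0,0,0]]]' 20
python3 - <<'E'
from h import *
s=get_state(); print(s["eef_pos"],s["force"],s["width"])
p=camera_params("wrist");np.save("w5view.npy",np.array(p["view"])); im=grab_frame("wrist"); cv2.imwrite("pics/w5raw.png",im); cv2.imwrite("pics/side3.png",grab_frame("side"))
g=cv2.cvtColor(im,cv2.COLOR_BGR2GRAY); e=np.array(s["eef_pos"])
print(proj(p,[e+[0,0,.0105],[.4645,.0035,.038],[.4640,-.0135,.038],[.4645+.0065,-.005,.038]]))
for r in range(196,236,3): print(r,g[r,236:290:2])
E
```

```text
t: 10.42
eef_pos: [0.4643, 0.0036, 0.0518]
ee_rot: [3.141, 0.001, -0.029]
force: [0.0, 0.3, 0.1]
width: 0.013
gripper_force: 20.0
[0.46425082 0.00357525 0.05179732] [0.00228709 0.25815599 0.13572965] 0.013033239204178938
[[251.54665859 235.77256125]
 [251.6363225  221.29203733]
 [274.9188817  221.27715637]
 [263.120691   212.62935671]]
196 [130 133 140 139 133 139 141 134 144 142 141 144 148 146 147 147 149 150
 148 197 230 232 234 231 231 232 228]
199 [243 244 243 243 243 242 244 242 242 243 243 243 244 243 242 243 242 244
 244 226 228 231 231 230 230 230 230]
202 [245 244 244 244 244 245 245 244 246 244 244 244 244 245 245 245 245 245
 246 229 230 228 231 230 226 224 226]
205 [244 245 244 244 245 244 244 245 244 244 243 244 243 243 244 245 244 245
 244 227 229 230 230 230 229 226 231]
208 [242 242 242 244 242 243 243 244 244 241 241 242 243 243 242 242 242 242
 243 229 231 231 231 229 229 233 236]
211 [234 235 233 239 238 240 239 240 239 239 241 238 238 239 231 233 234 233
 232 222 231 233 236 232 231 232 229]
214 [240 240 218 224 231 231 229 232 230 231 231 234 231 230 232 231 231 230
 229 228 232 233 233 235 233 231 233]
217 [239 239 222 226 230 230 233 231 229 232 230 233 231 232 230 232 230 232
 232 232 231 231 233 230 232 231 231]
220 [238 241 223 229 231 234 223 214 226 232 230 231 230 231 231 232 231 231
 230 231 232 229 231 228 230 228 229]
223 [241 240 229 226 208 128  75 101  85 106 192 222 231 231 230 231 231 232
 231 230 229 231 227 230 232 229 229]
226 [238 241 207 141 177 198 214 219 218 208 198 180 121  89  91  95 100  94
 120 218 232 231 231 232 230 230 229]
229 [234 192 181 216 208 193 174 128 137 169 200 215 214 172 180 233 235 232
 233 228 229 230 230 230 228 228 231]
232 [236 200 211 197 107  17   2   4   9  10  22 124 202 216 194 241 244 245
 242 235 233 234 231 232 232 231 230]
235 [ 64  28  64  50   7   0   9   9  10   9  20   6  96 193  65  34 104 177
 166 147 155 148 148 146 147 147 148]
```

Run:
```python
from h import *
p=camera_params("wrist"); p["view"]=np.load("w5view.npy"); e=np.array([.46428,.0036,.0518]); g=cv2.cvtColor(cv2.imread("pics/w5raw.png"),cv2.COLOR_BGR2GRAY)
print("pred collar far top/bottom rim",proj(p,[e+[.01,0,.0135],e+[.01,0,.0105]]),"sides",proj(p,[e+[0,.01,.0135],e+[0,-.01,.0135]]))
print("cols 248..255 rows 216..236",g[216:237,248:255].mean(1).astype(int))
print("far edge rows",g[205:220,244:268].mean(1).astype(int)); print("near edge rows 222..232",g[222:233,265:272].mean(1).astype(int))
print("shank tip pred",proj(p,[e+[.0045,0,-.0085]]))
```

```text
pred collar far top/bottom rim [[251.03923963 223.33531022]
 [251.04638366 221.53139757]] sides [[235.97210571 238.13082267]
 [267.05724556 237.2922416 ]]
cols 248..255 rows 216..236 [230 230 231 232 222 181 114  92 147 195 215 213 199 148  70  14   5   9
   6  12   8]
far edge rows [244 243 243 242 242 242 237 230 229 230 230 230 231 231 231]
near edge rows 222..232 [231 231 210 149  95  99 167 230 242 241 239]
shank tip pred [[251.32023457 218.53259965]]
```

The close view puts the slot's centre about 1.4 mm to +x of the pin. Correcting, then lowering the tip into the slot.

```bash
python3 -m creep '[[[0,0.14,0,0,0,0,0],[0,0.14,0,0.2,0,0,0],[0,0.14,0,0.5,0,0,0],[0,0.14,0,0.8,0,0,0],[0,0.14,0,1.1,0,0,0],[0,0.14,0,1.3,0,0,0],[0,0.14,0,1.3,0,0,0]]]' 20
```

```text
t: 11.4
eef_pos: [0.4659, 0.0034, 0.0393]
ee_rot: [3.141, 0.0, -0.03]
force: [0.5, -0.3, -0.4]
width: 0.0129
gripper_force: 20.0
```

```bash
python3 -m creep '[[[0,0,0,0.4,0,0,0],[0,0,0,0.8,0,0,0],[0,0,0,1.0,0,0,0],[0,0,0,1.12,0,0,0],[0,0,0,1.18,0,0,0],[0,0,0,1.18,0,0,0],[0,0,0,1.18,0,0,0]]]' 20
```

```text
t: 12.28
eef_pos: [0.4661, 0.0035, 0.0277]
ee_rot: [-3.142, -0.0, -0.03]
force: [0.2, 1.1, -0.8]
width: 0.0128
gripper_force: 20.0
```

```bash
python3 -m creep '[[[1.6,0,0,0,0,0,0],[2.2,0,0,0,0,0,0],[3.5,0,0,0,0,0,0],[4,0,0,0,0,0,0],[4,0,0,0,0,0,0],[4,0,0,-0.5,0,0,0],[4,0,0,-1.5,0,0,0],[4,0,0,-3,0,0,0],[4,0,0,-5,0,0,0],[4,0,0,-7,0,0,0],[4,0,0,-7.5,0,0,0],[4,0,0,-7.5,0,0,0]]]' 20
python3 - <<'E'
from h import *
s=get_state(); p=camera_params("wrist"); im=grab_frame("wrist"); cv2.imwrite("pics/w6raw.png",im); sd=grab_frame("side"); sc=grab_frame("scene")
cv2.imwrite("pics/side4.png",sd);cv2.imwrite("pics/scene4.png",sc)
def blob(im,p,X,r,th):
    q=proj(p,[X])[0]; u,v=int(q[0])-r,int(q[1])-r; m=(im[v:v+2*r,u:u+2*r].max(2)<th).astype(np.uint8)
    n,l,st,ce=cv2.connectedComponentsWithStats(m); print("pred",q)
    for i in range(1,n):
        if st[i,4]>8: print(st[i,:4]+[u,v,0,0],st[i,4],ce[i]+[u,v])
pd,ps=camera_params("side"),camera_params("scene")
X=np.array([.4657,.0035,.067])
blob(im,p,X,35,75); blob(sd,pd,X,14,60); blob(sc,ps,X,12,60)
print(s["eef_pos"],s["force"])
E
```

```text
t: 13.78
eef_pos: [0.4661, 0.0036, 0.103]
ee_rot: [-3.141, -0.001, -0.03]
force: [-0.2, -0.1, -0.5]
width: 0.04
gripper_force: 0.0
pred [251.70856483 211.62540878]
[244 196  15  21] 269 [251.0929368  206.09665428]
[216 235   1  11] 11 [216. 240.]
pred [251.09661917 266.14417064]
[248 265   6  13] 72 [250.5        270.83333333]
pred [317.5911512  217.81007401]
[316 219   4   8] 19 [317.10526316 222.94736842]
[0.46607174 0.00355605 0.10295516] [-0.24281166 -0.14878817 -0.45048572]
```

The parked pin sits as predicted (wrist blob 15×21 at (251,206), upright). Now to the fin: hover and descend with a 3 cm opening.

```bash
python3 -m creep '[[[3,0.2,-1,0,0,0,0],[3,0.6,-3,0,0,0,0],[3,1.1,-5,0,0,0,0],[3,1.5,-7,0,0,0,0],[3,1.72,-7.71,0.5,0,0,0],[3,1.72,-7.71,2,0,0,0],[3,1.72,-7.71,4,0,0,0],[3,1.72,-7.71,4,0,0,0]]]' 25
python3 - <<'E'
from h import *
s=get_state(); p=camera_params("wrist"); im=grab_frame("wrist"); print(s["eef_pos"],s["width"])
q=proj(p,[[.4855,.08,.055],[.4855,.075,.055],[.4855,.085,.055]]); print(q)
g=im.max(2); v=int(q[0,1]); 
for r in range(v-24,v+13,4): print(r,g[r,226:278:2])
E
```

```text
t: 14.92
eef_pos: [0.4837, 0.0788, 0.0606]
ee_rot: [3.139, 0.004, -0.031]
force: [-0.5, -0.6, 0.6]
width: 0.0301
gripper_force: 0.0
[0.48369491 0.07879493 0.06061079] 0.030082487687665034
[[249.75558622 223.73843327]
 [256.87209839 223.53119586]
 [242.64218319 223.94352181]]
199 [220 221 218 221 216 222 218 218 223 138  20  12  18  13  16 117 222 238
 243 244 244 243 244 243 245 242]
203 [222 221 217 222 222 225 221 223 181  66   2  17  18   6   9  63 187 237
 242 243 242 242 243 244 243 244]
207 [221 219 217 220 217 222 217 223 162  37  16  13  18  11   8  37 159 238
 244 244 244 245 244 245 245 245]
211 [216 218 218 221 220 224 219 219 163  48  29  36  37  39  36  44 156 238
 242 243 242 243 244 242 242 243]
215 [221 215 218 221 220 222 221 220 170  49  33  35  38  40  30  45 161 240
 245 244 245 245 245 245 245 244]
219 [218 218 216 219 219 215 221 222 169  51  32  33  37  37  40  42 162 237
 244 245 244 245 244 245 245 245]
223 [214 213 217 211 217 216 216 218 171  46  33  36  35  41  42  39 163 238
 245 245 244 244 246 246 245 246]
227 [216 218 214 216 218 215 216 217 178  55  31  32  39  35  29  41 161 240
 245 245 245 245 246 246 246 246]
231 [222 222 221 220 222 227 223 223 183  58  25  31  31  36  36  43 167 241
 243 242 244 245 245 245 243 244]
235 [152 187 192 191 192 193 196 191 157  54  27  34  34  38  33  39 135 126
  49  36  44  38  38  42  38  41]
```

```bash
python3 -m creep '[[[3,0,0,1,0,0,0],[3,0,0,2,0,0,0],[3,0,0,3,0,0,0],[3,0,0,3.7,0,0,0],[3,0,0,4.1,0,0,0],[3,0,0,4.1,0,0,0],[3,0,0,4.1,0,0,0]]]' 25
python3 -m creep '[[[0,0,0,0,0,0,0],[0,0,0,0,0,0,0],[0,0,0,0,0,0,0],[0,0,0,0,0,0,0],[0,0,0,0,0,0,0]]]' 25
```

```text
t: 15.85
eef_pos: [0.4857, 0.0801, 0.0219]
ee_rot: [-3.141, -0.0, -0.03]
force: [-0.5, 0.3, -0.0]
width: 0.03
gripper_force: 0.0
t: 16.48
eef_pos: [0.4856, 0.0799, 0.0218]
ee_rot: [3.141, -0.0, -0.03]
force: [0.4, -1.2, 1.8]
width: 0.009
gripper_force: 25.0
```

Gripped. Sliding slowly to half.

```bash
python3 -m creep '[[[0,0,-0.2,0,0,0,0],[0,0,-0.5,0,0,0,0],[0,0,-0.8,0,0,0,0],[0,0,-1.1,0,0,0,0],[0,0,-1.4,0,0,0,0],[0,0,-1.7,0,0,0,0],[0,0,-2,0,0,0,0],[0,0,-2.3,0,0,0,0],[0,0,-2.5,0,0,0,0],[0,0,-2.5,0,0,0,0],[0,0,-2.5,0,0,0,0],[0,0,-2.5,0,0,0,0]]]' 25
python3 - <<'E'
from h import *
s=get_state(); print(s["eef_pos"],s["force"],s["width"])
sd=grab_frame("side"); sc=grab_frame("scene"); im=grab_frame("wrist"); 
for n,i in(("side5",sd),("scene5",sc),("w7raw",im)): cv2.imwrite(f"pics/{n}.png",i)
p=camera_params("wrist"); g=im.max(2)
# plate's -y edge and rail marks at +x rail (z .026)
q=proj(p,[[.516,.079,.026],[.516,.1038,.026],[.516,.1288,.026]]); print("marks pred",q)
for r in range(int(q[1,1])-4,int(q[1,1])+6,2): print(r,g[r,200:310:2])
for n,a,b in(("side",cv2.imread("pics/side4.png"),sd),("scene",cv2.imread("pics/scene4.png"),sc)):
    pp=camera_params(n); u,v=proj(pp,[[.4657,.0035,.055]])[0].astype(int); d=np.abs(a[v-8:v+9,u-6:u+7].astype(int)-b[v-8:v+9,u-6:u+7]).max(2); print(n,"pin diff",d.mean(),d.max())
E
```

```text
t: 17.98
eef_pos: [0.4861, 0.1045, 0.0217]
ee_rot: [3.141, 0.0, -0.03]
force: [0.6, -7.2, 5.8]
width: 0.0092
gripper_force: 25.0
[0.48606504 0.104544   0.02174177] [ 0.58006876 -7.15881384  5.81884678] 0.009228890676377038
marks pred [[289.9624747  187.91795776]
 [251.32640516 189.01934565]
 [212.46406484 190.14652454]]
185 [ 92 121 201 220 219 201 234 115  87  88  95  89  88  96  90  89  87  91
  89  92  89  91  87  87 122 252 244 105  87  93  90  96  93  87  90  93
  93  93  96  84  85  88  83  90 128 244 124  90  88  91  93  90  89  89
  88]
187 [ 92 189 224 182 182 217 188  92  83  92  90  87  89  84  80  93  86  87
  90  87  89  87  85  85 102 248 244 102  82  86  84  81  89  86  89  86
  90  87  85  92  83  91  89  82 135 245 125  87  94  90  90  92  91  89
  91]
189 [ 97 204 200 105  87 195 211  97  91  91  88  85  91  86  92  85  88  87
  84  89  85  88  91  88 103 250 244 109  89  88  94  89  92  88  96  85
  86  84  92  84  84  87  91  86 145 248 125  83  89  87  88  87  95  86
  87]
191 [ 95 197 200 117 116 209 211 105  90  88  89  87  89  91  92  90  94  90
  87  89  96  87  93  88 109 249 245 105  89  90  88  88  94  85  89  85
  89  88  86  89  91  91  88  84 148 248 119  91  91  86  89  89  94  96
  89]
193 [ 90 147 217 215 216 222 224 118  87  85  93  86  90  92  90  86  85  87
  87  84  92  86  90  82 105 249 245 103  88  94  86  90  92  92  92  91
  85  89  89  90  88  84  89  90 154 247 111  85  90  85  91  89  92  92
  91]
side pin diff 4.040723981900452 7
scene pin diff 2.235294117647059 9
```

Fin at 24.6 mm with 7.2 N of spring force (7.5 N expected at half), centred on the half mark, and the pin is unmoved. Settling, then handing in.

```bash
python3 -m creep '[[[0,0,0,0,0,0,0],[0,0,0,0,0,0,0],[0,0,0,0,0,0,0],[0,0,0,0,0,0,0]]]' 25 && python3 -c "
from station import *
print(get_state()['eef_pos']); print(job_done())"
```

```text
t: 18.62
eef_pos: [0.4861, 0.1046, 0.0217]
ee_rot: [3.141, 0.0, -0.03]
force: [1.1, -7.1, 5.2]
width: 0.009
gripper_force: 25.0
[0.48607122 0.10455807 0.02173891]
the job is handed in; nothing more can be done
None
```

The job is handed in at 18.6 s: the pin is parked in the notch and let go, and the gripper is holding the shutter at about 24.6 mm against about 7 N of spring. The first grasp closed above the pin and was redone lower, I viewed 11 pictures against the limit of 10, and the verdict was not shown.

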